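# Unbolt the scrap chest's second door and throw in the offcut

### The job

The aluminium offcut on the trolley belongs in the aluminium compartment of the green scrap chest, the one under the door that is still shut and bolted. Slide that door's flush bolt all the way back by its red knob, then lift the door by its bar handle until it stands at least upright and stays open, and then put the offcut into the compartment beneath it. Leave the dark chuck jaw and the loose tools on the trolley where they are.

Things in the scene. Friction and masses are not known exactly. Their poses are not given: they have to be found in the camera images.
- chest: Fixed green steel scrap chest, 240 mm along its x, 340 mm along its y, rim 130 mm high, walls and floor 6 mm, yaw within 0.15 rad of zero. Origin: centre of its underside, z up. A divider at y = 0, 122 mm high, makes two compartments: y > 0 for aluminium, under the shut, bolted passive door; y < 0 for steel, uncovered, holding two steel slugs.
- aluminium_floor (a point): Centre of the aluminium compartment's floor: chest frame x = 0, y = +83, z = 6 mm; axes as the chest's. The compartment is 228 mm (x) by 161 mm (y) inside, its mouth 124 mm above this point.
- keeper (a point): Middle of the top of the keeper bridge on the outside of the chest's far wall: chest frame x = 131, y = 20, z = 161 mm; 18 mm along x, 42 mm along y. It holds the bolt's end down.
- active_edge (a point): Middle of the free edge of the other (active) door leaf, 162 mm from its hinge on the chest's right long wall (chest frame y = -165, z = 130 mm). It stands open, leaning 7 to 19 degrees outward past upright, free edge some 290 mm above the table, as long as the chest.
- passive_door (a joint): Angle of the passive door leaf (rad): 0 shut; lifts about its hinge (chest frame y = +165, z = 130 mm, along x), swinging outward to chest +y; 1.57 upright, stop at 1.9. Leaf 236 x 158 x 6 mm, 0.35 kg. Stiff hinge (0.45 N m) holds it wherever left; lifting by the handle takes 4 to 8 N. Cannot lift while the bolt is in the keeper.
- door_handle (a point): Middle of the passive door's handle, a round steel bar 12 mm thick parallel to the hinge, 80 mm between posts, centre 40 mm off the leaf's upper face, 25 mm from its free edge. Chest frame, door shut: x = -60, y = +30, z = 176 mm (135 mm from the hinge, 46 mm above it). Turns with the door: x along the bar, z the leaf's outward normal. The bar can turn between gripping fingers.
- flush_bolt (a joint): How far the flush bolt is withdrawn (m): 0 is fully shot; it starts between 0 and 0.006; it clears the keeper at about 0.020 and stops fully withdrawn at 0.035. It slides along the leaf towards chest -x (towards the robot), against about 3 N of friction, and stays where it is left.
- bolt_knob (a point): Centre of the bolt's red knob, an upright block on the brass bolt: 28 mm along the chest's x (the sliding direction), 18 mm across in y, 32 mm tall. In the chest frame with the door shut and the bolt fully shot: x = +65, y = +20, z = 168 mm; 32 mm above the leaf's upper face. It rides with bolt and door.
- offcut_center (a point): Centre of the loose aluminium offcut, a bright sawn bar 110 mm long (its x axis), 40 mm wide (y), 32 mm high (z), lying flat on the trolley to the right of the chest, 0.27 to 0.5 kg. Its long side points within 0.6 rad of the world y axis.
- chuck_jaw: Loose dark steel stepped chuck jaw, 80 mm long (x), 34 mm wide, 40 mm high at its stepped end, 0.6 kg, also to the right of the chest: not to be moved. It and the offcut swap places from run to run. Origin at the centre of its underside.
- wrench: Loose steel wrench 190 mm long, lying flat right of the offcut and jaw: leave alone. Origin under its middle.
- brush: Loose chip brush 200 mm long, left of the trolley: leave alone. Origin under its middle.
- tool_holder: Turned steel tool holder standing upright, 60 mm across, 85 mm tall, left of the trolley: leave alone. Origin at the centre of its underside.
Things that resemble listed ones, but are neither listed nor needed, are in the scene too. Of the things shaped like the part that bears offcut_center, the aluminium one is meant.

How it is judged:
By the outcome, as a careful person would: the job done as asked, in the order asked, and still so for the second after the job is handed in, with the robot touching nothing.
It also fails if it takes over 70 s, if anything falls off the work surface, if the arm or the gripper's body presses on something with over 40 N, if the wrist force passes 120 N, or if a joint passes its speed limit or range.

### The arm

A 6-joint arm with a two-finger parallel gripper is mounted at the origin on the work surface. World frame = base frame: x ahead of the robot, y to its left, z up, the work surface at z = 0. Lengths are in m, angles in rad, forces in N, time in s.
With the tool pointing down it reaches from about 0.4 to 0.825 m from the base axis. Payload 7 kg.
Tool frame: the origin (TCP) lies at the centre of the arm's flange, where the gripper is bolted on; the fingertips stand 178 mm ahead of it and the grasp point (between the pads) lies arm.tcp_to_grasp ahead of it (arm.tcp_to_grasp is the distance from the TCP to the grasp point, in m); z points along the fingers, y is the direction in which the jaws open and shut (so a half turn about z gives the same grasp; the last joint's range is limited). The gripper opens to 88 mm and grips with 3 to 60 N. Pads are 19 mm wide; open, the fingers measure 130 mm over their backs; the gripper's body (78 mm by 193 mm) begins 47 mm behind the grasp point.
Start: joints at [-0.834, 0.359, 0.012, 0, -1.224, -0.288], TCP at [0.293, -0.608, 0.405] pointing down, gripper open.
Joint ranges: [-3.07, 3.07], [-1.43, 2.12], [-1.02, 1.25], [-3.03, 1.67], [-3.05, -0], [-3.03, 3.03]. Speed limits (rad/s): [2.39, 2.39, 3.01, 3.14, 3.14, 3.14].

### API

Orientations are given as [roll, pitch, yaw] about the fixed x, y, z axes, in that order (R = Rz(yaw) Ry(pitch) Rx(roll)).
In Python, from station import arm gives the robot as it stands.
- The arm moves only by the tool move_arm, never from a script. Its argument "deltas" is a list of rows, each a list of 6 numbers: the shift along the world's x, y, z in mm, then the turn, a rotation vector about the world's x, y, z in degrees. In form: [[tx, ty, tz, ax, ay, az], ...]. A call has exactly 5 rows; each row shifts and turns the commanded pose from where the row before left it; what a row does not reach is not made up. A row lasts 1/12 s, in which the tool goes at most 41.7 mm and 7.16 degrees, less where a joint would pass 70% of its speed; a pose out of reach is approached as far as the arm can. A call with a gripper value outside its range is refused whole. "claw" is the closure in counts, from 0 (fully open) to 255 (shut), set as the call begins (left out, the last holds). The fingers move at their own pace and stop on an object; "squeeze" is the grip in N (left out, the last holds). Time passes only in rows, so rows that do not move let the fingers close, or fill a call up. It gives the time, the measured TCP pose, the force and the opening at its end, in the units of the state.
- arm.get_state(): the state, without advancing time (a new reading comes with each control period).
- arm.grab_frame(name): name is "scene" or "top"; returns the picture (384x512x3 uint8, red, green, blue); there is no depth.
- arm.calibration(name): a dict with "intrinsics" (3x3 intrinsics, pixels), "T" (4x4, takes a point from camera to world coordinates). Camera axes: x right, y up, looking along -z (the intrinsics and any distortion apply to the point x, -y, -z); pixel columns grow to the right and rows downward; lengths in m; the calibration is good to about 2 mm. A picture is of the moment at which its call begins. calibration takes no time and is no camera call.
- arm.job_done(): hands the job in, once; it reports no verdict.
Trained networks look in the newest picture that a camera, given by its name, has taken for a name from the list of things; names that differ only in an ending like _2 or _b are one class to them, and where a whole thing is asked for, a point or a joint stands for the part that bears it (a point fixed in the world has none). Each returns a list of dicts, best first, with "score" (0 to 1); they miss things now and then, are a little off and sometimes report something else, mostly with a low value. They report only what shows in the picture. A call takes as long as a camera call. They do not tell look-alikes from the thing itself.
- arm.spot_in(thing, camera): "xy" ([column, row] in pixels, amid what is visible of it).
- arm.masks_of(thing, camera): "pixels" (384x512 bool, what is visible of it) and "xy" ([column, row] in pixels, amid what is visible of it).
- arm.spot_point(thing, camera): "xy" ([column, row] in pixels: a listed point, or the origin of a listed thing).
The state is a dict: "t": time; "q": joint angles; "qd": joint speeds; "joint_efforts": joint torques, N m; "eef_pos": TCP position; "ee_rot": TCP orientation; "force": force on the tool from outside, world axes, zero at the start; "moment": the same for the moment, N m; "width": finger opening in m.
Only numpy, scipy, OpenCV 4.12 (cv2) and the standard library are available. Lean on these libraries where they do the work, as an engineer would, in place of code of your own. Each camera call takes 0.05 s, during which the arm holds its last target. There are 200 camera calls.

## Working session

There is one attempt and no reset: what is moved stays moved. The work goes in short steps, Python scripts to look and compute and a tool call to move; the robot and the scene stay as the last step left them, time stands still between calls to the robot, and variables do not carry over. Pictures are saved under pics/ and viewed, about 8 in all and at most 12, crops included, and the job is handed in when it is done.

Besides the shell and the picture viewer there is one more tool, called after "Call:" as name(argument=value, ...), one argument or row to a line, values as JSON. move_arm: Moves the arm, as the interface text tells. Its arguments: {"type":"object","properties":{"deltas":{"type":"array","items":{"type":"array","items":{"type":"number"}}},"claw":{"type":"number"},"squeeze":{"type":"number"}},"required":["deltas"]}

```bash
mkdir -p pics; ls; python3 - <<'E'
from station import arm
import cv2,numpy as np
s=arm.get_state(); print(s, arm.tcp_to_grasp)
for n in("scene","top"):
    f=arm.grab_frame(n); cv2.imwrite(f"pics/{n}0.png",f[:,:,::-1])
    c=arm.calibration(n); print(n,np.round(c["T"],3).tolist(),np.round(c["intrinsics"],1).tolist(),c.keys())
    for th in("chest","bolt_knob","door_handle","offcut_center","keeper","aluminium_floor","active_edge","chuck_jaw"):
        try: print(th,[(round(d["score"],2),np.round(d["xy"],1).tolist()) for d in arm.spot_point(th,n)][:4])
        except Exception as e: print(th,e)
E
```

```text
pics
{'t': 0.0, 'q': array([-8.33908138e-01,  3.59405816e-01,  1.10679049e-02, -3.72855964e-04,
       -1.22412735e+00, -2.88099065e-01]), 'qd': array([-0.00037505,  0.00143038,  0.00095529,  0.00072334, -0.00182722,
        0.00101534]), 'joint_efforts': array([ 1.93058106e-03, -5.82721531e+01,  2.93064827e+01,  6.99710637e+00,
        7.12580950e-03, -1.54967652e-04]), 'eef_pos': array([ 0.29278212, -0.60797864,  0.40371005]), 'ee_rot': array([ 3.13989291e+00, -1.38180634e-04, -2.69293039e+00]), 'force': array([ 0.09992853,  0.23566162, -0.11903253]), 'moment': array([-0.0450265 , -0.05551771, -0.01910027]), 'width': 0.08770742388302048} 0.1593
scene [[-0.241, -0.689, 0.684, 1.481], [0.971, -0.162, 0.178, 0.269], [-0.011, 0.707, 0.707, 1.089], [0.0, 0.0, 0.0, 1.0]] [[471.1, 0.0, 257.1], [0.0, 471.1, 195.8], [0.0, 0.0, 1.0]] dict_keys(['intrinsics', 'T'])
chest [(0.64, [264.0, 231.6]), (0.6, [157.8, 219.5])]
bolt_knob [(0.63, [271.3, 209.1])]
door_handle [(0.58, [284.2, 177.5]), (0.49, [264.8, 226.5])]
offcut_center [(0.74, [171.2, 173.9]), (0.72, [126.9, 162.2])]
keeper [(0.57, [263.3, 228.2])]
aluminium_floor []
active_edge [(0.72, [194.6, 148.0])]
chuck_jaw [(0.83, [157.7, 215.2])]
top [[0.011, 0.992, -0.127, 0.341], [-1.0, 0.01, -0.011, 0.006], [-0.01, 0.127, 0.992, 1.555], [0.0, 0.0, 0.0, 1.0]] [[371.9, 0.0, 257.2], [0.0, 371.9, 186.5], [0.0, 0.0, 1.0]] dict_keys(['intrinsics', 'T'])
chest [(0.73, [247.4, 179.5])]
bolt_knob [(0.4, [241.8, 156.0])]
door_handle [(0.71, [237.8, 186.6])]
offcut_center [(0.54, [377.3, 220.8]), (0.53, [341.3, 220.1])]
keeper [(0.6, [242.4, 138.3])]
aluminium_floor [(0.48, [239.6, 155.1])]
active_edge [(0.71, [304.1, 167.7])]
chuck_jaw [(0.51, [329.6, 172.1])]
```

```bash
python3 - <<'E'
import cv2
for n in("scene","top"):
    f=cv2.imread(f"pics/{n}0.png")
    f=f[90:290,80:380] if n=="scene" else f[90:270,150:420]
    cv2.imwrite(f"pics/{n}0c.png",cv2.resize(f,(800,int(800*f.shape[0]/f.shape[1])),interpolation=cv2.INTER_CUBIC))
E
```

```text
(no output)
```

View pics/scene0c.png

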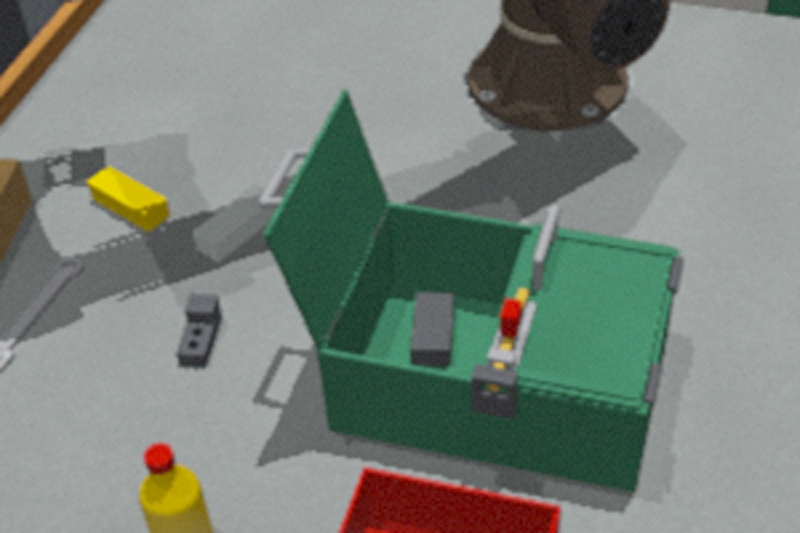

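View pics/top0c.png

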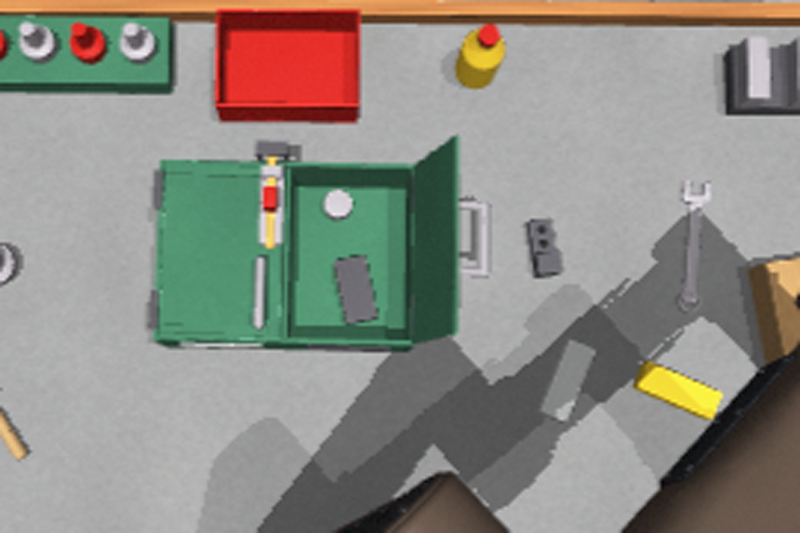

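The bright grey bar at top (342, 219) is the aluminium offcut, also seen in scene at (166, 177). These could be mistaken for it:
- the yellow brass bar, top (377, 221) and scene (127, 162)
- the dark steel slug in the chest, top (270, 188)
- the dark chuck jaw, top (333, 173)

The red knob is at top (241, 156) and the passive handle bar at (238, 188). The active leaf has its own handle at (310, 170), which is a look-alike.

```bash
cat > h.py <<'E'
from station import arm
import numpy as np,cv2
from scipy.optimize import least_squares
from scipy.spatial.transform import Rotation as Rn
def proj(n,P):
    c=arm.calibration(n); T=np.array(c["T"]);K=np.array(c["intrinsics"])
    p=(np.atleast_2d(P)-T[:3,3])@T[:3,:3]; p=p*[1,-1,-1]; q=p@K.T
    return q[:,:2]/q[:,2:]
def ray(n,uv,z):
    c=arm.calibration(n); T=np.array(c["T"]);K=np.array(c["intrinsics"])
    d=np.linalg.inv(K)@np.array([uv[0],uv[1],1.]); d=T[:3,:3]@(d*[1,-1,-1])
    return T[:3,3]+d*(z-T[2,3])/d[2]
def c2w(p,P):
    P=np.atleast_2d(P);c,s=np.cos(p[2]),np.sin(p[2])
    return np.c_[p[0]+c*P[:,0]-s*P[:,1],p[1]+s*P[:,0]+c*P[:,1],P[:,2]]
E
python3 - <<'E'
from h import *
k=150,90
cr=lambda u,v:(150+u*.3375,90+v*.3375)
obs=[("top",(.131,.02,.161),(242.4,138.3),0),("top",(.065,.02,.168),(241.8,156),1),("top",(-.06,.03,.176),(237.8,186.6),0),
("top",(.12,.17,.13),cr(163,162),0),("top",(-.12,.17,.13),cr(158,345),0),("top",(-.12,-.17,.13),cr(411,345),0),("top",(.12,-.17,.13),cr(413,163),0),
("scene",(.131,.02,.161),(263.3,228.2),0),("scene",(.065,.02,.168),(271.3,209.1),1),("scene",(-.06,.03,.176),(284.2,177.5),0),
("scene",(.12,.17,.13),(324.1,241.9),0),("scene",(-.12,.17,.13),(335,183.8),0),("scene",(.12,-.17,.13),(201.9,220.5),0),("scene",(-.12,-.17,.13),(225.5,167.6),0)]
def f(p,full=0):
    r=[]
    for n,P,uv,b in obs:
        P=np.array(P); P[0]-=b*p[3]
        r.append(proj(n,c2w(p,P))[0]-uv)
    return np.array(r) if full else np.ravel(r)
s=least_squares(f,[.45,0,0,.003],loss="soft_l1"); p=s.x
print(p); print(np.round(f(p,1),1).tolist())
for nm,P in(("knob",(.065-p[3],.02,.168)),("handle",(-.06,.03,.176)),("hinge",(-.06,.165,.13)),("alu",(0,.083,.006))): print(nm,c2w(p,P)[0].round(4))
for n in("top","scene"):
    for d in arm.masks_of("offcut_center",n):
        m=d["pixels"].astype(np.uint8); print(n,round(d["score"],2),np.round(d["xy"],1),m.sum(),cv2.minAreaRect(cv2.findNonZero(m)),ray(n,d["xy"],.03).round(4))
        b=cv2.boxPoints(cv2.minAreaRect(cv2.findNonZero(m))); print([ray(n,q,.03).round(3)[:2].tolist() for q in b])
E
```

```text
[ 5.67300806e-01  6.65548237e-02 -5.06090943e-03  2.97186620e-05]
[[-1.2, 1.9], [-1.1, 0.7], [-0.6, 2.4], [-1.6, -0.3], [-2.1, -1.0], [1.0, 0.4], [0.7, 0.6], [2.0, 1.3], [-0.3, 0.6], [0.2, -0.2], [-1.8, 2.6], [-0.4, -0.9], [-3.2, 1.0], [-1.1, -2.5]]
knob [0.6324 0.0862 0.168 ]
handle [0.5075 0.0969 0.176 ]
hinge [0.5081 0.2319 0.13  ]
alu [0.5677 0.1496 0.006 ]
top 0.6 [341.  217.7] 269 ((340.6341247558594, 218.2926788330078), (10.755826950073242, 25.98160743713379), 24.775142669677734) [ 0.4115 -0.3194  0.03  ]
[[0.37, -0.275], [0.467, -0.321], [0.448, -0.361], [0.352, -0.315]]
top 0.55 [381. 222.] 298 ((378.513671875, 221.36985778808594), (28.22136116027832, 11.007158279418945), 24.443954467773438) [ 0.3958 -0.4816  0.03  ]
[[0.401, -0.41], [0.442, -0.43], [0.396, -0.533], [0.355, -0.513]]
scene 0.83 [128.3 165.7] 397 ((128.1373291015625, 163.77682495117188), (31.183799743652344, 13.75755786895752), 31.607501983642578) [ 0.4165 -0.4602  0.03  ]
[[0.41, -0.527], [0.345, -0.531], [0.405, -0.404], [0.465, -0.403]]
scene 0.57 [171.7 173.9] 426 ((167.62001037597656, 173.66000366210938), (15.0, 31.80000114440918), 53.13010025024414) [ 0.4216 -0.3004  0.03  ]
[[0.453, -0.364], [0.342, -0.316], [0.394, -0.264], [0.5, -0.312]]
```

Call:
move_arm(
  deltas=[
    [0, 0, 40, 0, 0, 0],
    [0, 0, 40, 0, 0, 0],
    [0, 0, 40, 0, 0, 0],
    [0, 0, 0, 0, 0, 0],
    [0, 0, 0, 0, 0, 0],
  ],
)

```text
t: 1.42
eef_pos: [0.2927, -0.6082, 0.5282]
ee_rot: [-3.136, 0.001, -2.693]
force: [-0.1, -0.2, -1.2]
width: 0.0877
```

Call:
move_arm(
  deltas=[
    [17, 35, 0, 0, 0, -1.3],
    [17, 35, 0, 0, 0, -1.3],
    [17, 35, 0, 0, 0, -1.3],
    [17, 35, 0, 0, 0, -1.3],
    [17, 35, 0, 0, 0, -1.3],
  ],
)

```text
t: 1.83
eef_pos: [0.3781, -0.4314, 0.5234]
ee_rot: [3.14, -0.001, -2.808]
force: [0.8, -0.7, -0.3]
width: 0.0874
```

Call:
move_arm(
  deltas=[
    [17, 35, 0, 0, 0, -1.3],
    [17, 35, 0, 0, 0, -1.3],
    [17, 35, 0, 0, 0, -1.3],
    [17, 35, 0, 0, 0, -1.3],
    [17, 35, 0, 0, 0, -1.3],
  ],
)

```text
t: 2.25
eef_pos: [0.463, -0.2562, 0.5238]
ee_rot: [3.141, -0.001, -2.921]
force: [1.3, -0.1, -0.6]
width: 0.0876
```

```bash
python3 - <<'E'
from h import *
fs=[]
for n,(u,v) in(("top",(350,195)),("scene",(150,180))):
    f=arm.grab_frame(n)[:,:,::-1]; cv2.imwrite(f"pics/{n}1.png",f)
    f=f[v-45:v+45,u-60:u+60]; fs.append(cv2.resize(f,(400,300),interpolation=cv2.INTER_CUBIC))
cv2.imwrite("pics/c1.png",np.hstack(fs))
print([(d["score"],d["xy"]) for d in arm.spot_point("offcut_center","top")],[(d["score"],d["xy"]) for d in arm.spot_point("offcut_center","scene")])
E
```

```text
[(0.82, [377.7, 222.0]), (0.8, [341.0, 217.3]), (0.5, [241.2, 153.2])] [(0.8, [170.3, 176.1]), (0.71, [124.8, 165.5])]
```

View pics/c1.png

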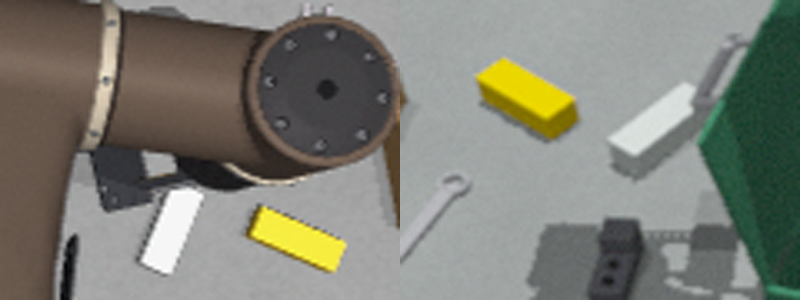

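The crop shows the bright silver bar at top (341, 217) and scene (170, 175). The yellow one at top (378, 222) is brass. I choose the silver bar, since both its colour and its place (left of the wrench, beside the jaw) match the description. Its heading is nearer x than y, which disagrees with the stated one.

Call:
move_arm(
  deltas=[
    [17, 35, 0, 0, 0, -1.3],
    [17, 35, 0, 0, 0, -1.3],
    [17, 35, 0, 0, 0, -1.3],
    [17, 35, 0, 0, 0, -1.3],
    [17, 35, 0, 0, 0, -1.3],
  ],
)

```text
t: 2.87
eef_pos: [0.548, -0.083, 0.5242]
ee_rot: [-3.142, -0.001, -3.036]
force: [-0.1, -0.9, -0.1]
width: 0.0876
```

Call:
move_arm(
  deltas=[
    [17, 34, 0, 0, 0, -1.3],
    [17, 34, 0, 0, 0, -1.2],
    [17, 34, 0, 0, 0, -1.2],
    [17, 34, 0, 0, 0, -1.2],
    [17, 30, 0, 0, 0, -1.2],
  ],
)

```text
t: 3.28
eef_pos: [0.6336, 0.0834, 0.5239]
ee_rot: [-3.141, -0.001, 3.141]
force: [0.6, 0.1, 0.4]
width: 0.0876
```

Call:
move_arm(
  deltas=[
    [0, 0, -30, 0, 0, 0],
    [0, 0, -30, 0, 0, 0],
    [0, 0, -20, 0, 0, 0],
    [0, 0, 0, 0, 0, 0],
    [0, 0, 0, 0, 0, 0],
  ],
)

```text
t: 3.7
eef_pos: [0.6331, 0.0816, 0.4436]
ee_rot: [-3.14, -0.003, -3.141]
force: [0.4, 0.1, 1.2]
width: 0.0879
```

```bash
python3 - <<'E'
from h import *
s=arm.get_state();print(s["eef_pos"],s["ee_rot"])
f=arm.grab_frame("scene")[:,:,::-1]; cv2.imwrite("pics/s2.png",f)
print([(d["score"],d["xy"]) for d in arm.spot_point("bolt_knob","scene")],[(d["score"],d["xy"]) for d in arm.spot_point("keeper","scene")],[(d["score"],d["xy"]) for d in arm.spot_point("door_handle","scene")])
f=f[100:260,180:393]; cv2.imwrite("pics/s2c.png",cv2.resize(f,(798,600),interpolation=cv2.INTER_CUBIC))
g=s["eef_pos"]-[0,0,.178];print(proj("scene",[g,g-[0,0,.09]]), proj("scene",[[.6324,.0862,.168],[.6324,.0862,.184],[.6984,.0862,.161]]))
E
```

```text
[0.63308366 0.08155377 0.44359356] [-3.13989306e+00 -2.71179436e-03 -3.14090199e+00]
[(0.56, [272.6, 211.1])] [] [(0.68, [194.1, 145.4]), (0.61, [283.3, 180.0])]
[[269.55063438 183.19642909]
 [269.30217624 207.61965825]] [[271.02687232 209.67766216]
 [271.08459675 205.5530598 ]
 [265.40365749 229.52213504]]
```

View pics/s2c.png

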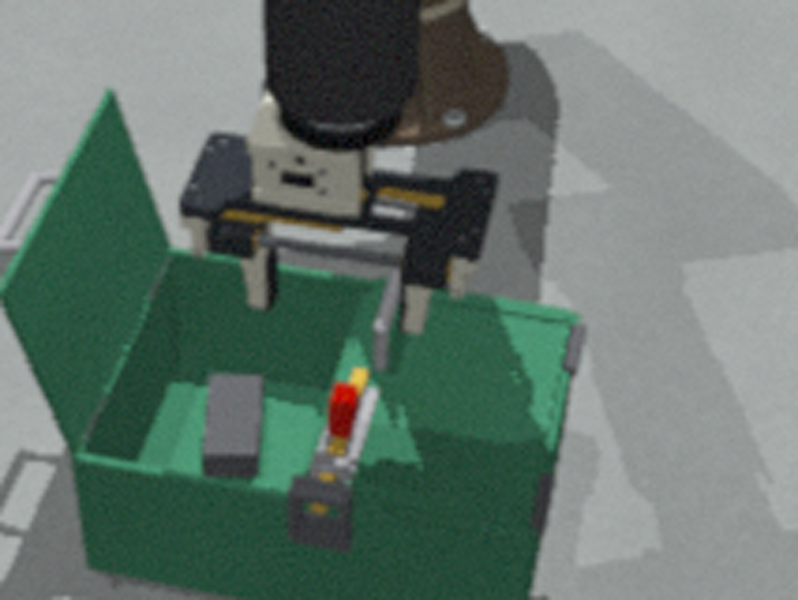

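The knob shows at full-image scene (271, 209), within 1 px of its projected place, and the open jaws stand above and straddle it. Descending.

Call:
move_arm(
  deltas=[
    [0, 4, -35, 0, 0, 0],
    [0, 0, -35, 0, 0, 0],
    [0, 0, -25, 0, 0, 0],
    [0, 0, -17, 0, 0, 0],
    [0, 0, 0, 0, 0, 0],
  ],
)

```text
t: 4.32
eef_pos: [0.632, 0.0865, 0.3298]
ee_rot: [-3.14, -0.004, -3.14]
force: [-0.7, 0.5, 0.8]
width: 0.0875
```

Call:
move_arm(
  deltas=[
    [0, 0, 0, 0, 0, 0],
    [0, 0, 0, 0, 0, 0],
    [0, 0, 0, 0, 0, 0],
    [0, 0, 0, 0, 0, 0],
    [0, 0, 0, 0, 0, 0],
  ],
  claw=255,
  squeeze=15,
)

```text
t: 4.73
eef_pos: [0.633, 0.0869, 0.334]
ee_rot: [3.141, 0.002, -3.14]
force: [0.2, 1.3, -0.1]
width: 0.0597
```

Call:
move_arm(
  deltas=[
    [0, 0, 0, 0, 0, 0],
    [0, 0, 0, 0, 0, 0],
    [0, 0, 0, 0, 0, 0],
    [0, 0, 0, 0, 0, 0],
    [0, 0, 0, 0, 0, 0],
  ],
)

```text
t: 5.15
eef_pos: [0.6328, 0.0869, 0.3326]
ee_rot: [-3.142, -0.0, -3.14]
force: [-0.5, -0.2, -0.4]
width: 0.0263
```

Call:
move_arm(
  deltas=[
    [0, 0, 0, 0, 0, 0],
    [0, 0, 0, 0, 0, 0],
    [0, 0, 0, 0, 0, 0],
    [0, 0, 0, 0, 0, 0],
    [0, 0, 0, 0, 0, 0],
  ],
)

```text
t: 5.57
eef_pos: [0.6329, 0.086, 0.3326]
ee_rot: [-3.14, -0.001, -3.14]
force: [1.5, -5.7, 0.5]
width: 0.0181
```

Call:
move_arm(
  deltas=[
    [-2, -1.5, 0, 0, 0, 0],
    [-6, 0, 0, 0, 0, 0],
    [-7, 0, 0, 0, 0, 0],
    [-7, 0, 0, 0, 0, 0],
    [-6, 0, 0, 0, 0, 0],
  ],
  squeeze=25,
)

```text
t: 5.98
eef_pos: [0.6041, 0.0857, 0.3327]
ee_rot: [3.141, 0.0, -3.14]
force: [3.5, 2.3, -2.8]
width: 0.018
```

Call:
move_arm(
  deltas=[
    [-3, 0, 0, 0, 0, 0],
    [-3, 0, 0, 0, 0, 0],
    [-1, 0, 0, 0, 0, 0],
    [0, 0, 0, 0, 0, 0],
    [0, 0, 0, 0, 0, 0],
  ],
)

```text
t: 6.4
eef_pos: [0.6001, 0.086, 0.3339]
ee_rot: [3.14, 0.007, -3.138]
force: [15.5, 0.3, -7.0]
width: 0.018
```

Force rose to 15 N after about 33 mm, so the bolt is at its stop. Releasing, then moving to the handle.

Call:
move_arm(
  deltas=[
    [0, 0, 0, 0, 0, 0],
    [0, 0, 0, 0, 0, 0],
    [0, 0, 0, 0, 0, 0],
    [0, 0, 25, 0, 0, 0],
    [0, 0, 35, 0, 0, 0],
  ],
  claw=80,
)

```text
t: 6.82
eef_pos: [0.5964, 0.085, 0.3898]
ee_rot: [-3.139, -0.008, -3.14]
force: [1.0, 0.4, 0.2]
width: 0.0459
```

Call:
move_arm(
  deltas=[
    [-30, 0, 30, 0, 0, 0],
    [-30, 5, 0, 0, 0, 0],
    [-33, 5, 0, 0, 0, 0],
    [0, 0, 0, 0, 0, 0],
    [0, 0, 0, 0, 0, 0],
  ],
)

```text
t: 7.23
eef_pos: [0.5035, 0.0952, 0.423]
ee_rot: [3.141, 0.001, -3.138]
force: [-0.5, 0.8, 0.6]
width: 0.0602
```

```bash
python3 - <<'E'
from h import *
s=arm.get_state();print(s["eef_pos"],s["ee_rot"],s["width"])
f=arm.grab_frame("scene")[:,:,::-1]
t=arm.grab_frame("top")[:,:,::-1]
for n in("scene","top"):
  for th in("bolt_knob","door_handle"): print(n,th,[(d["score"],d["xy"]) for d in arm.spot_point(th,n)])
f=f[120:240,220:380]; t=t[120:240,190:350]
cv2.imwrite("pics/s3c.png",np.hstack([cv2.resize(i,(400,300),interpolation=cv2.INTER_CUBIC) for i in(f,t)]))
p=[.5673,.0666,-.005]
for n in("scene","top"): print(n,proj(n,c2w(p,[[.065,.02,.168],[.03,.02,.168],[-.06,.03,.176],[-.02,.03,.176],[-.1,.03,.176]])).round(1).tolist())
E
```

```text
[0.50350558 0.09516441 0.42299058] [ 3.14085937e+00  7.10048303e-04 -3.13795021e+00] 0.060160460134873917
scene bolt_knob [(0.45, [273.6, 198.4])]
scene door_handle [(0.69, [276.8, 202.1]), (0.6, [193.7, 146.9]), (0.57, [283.2, 178.4]), (0.32, [92.3, 204.8])]
top bolt_knob []
top door_handle [(0.95, [235.4, 188.3])]
scene [[271.1, 209.7], [273.9, 200.6], [284.4, 177.3], [281.4, 186.8], [287.2, 168.2]]
top [[240.7, 156.7], [240.5, 165.8], [237.2, 189.0], [237.5, 178.5], [237.0, 199.7]]
```

View pics/s3c.png

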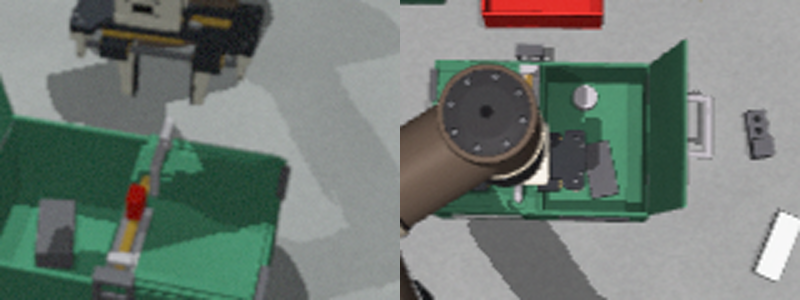

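The knob now sits at scene (274, 201), and fully withdrawn is predicted at (273.9, 200.6), so the bolt is back. Now gripping the bar.

Call:
move_arm(
  deltas=[
    [4, 1.5, -35, 0, 0, 0],
    [0, 0, -30, 0, 0, 0],
    [0, 0, -23, 0, 0, 0],
    [0, 0, 0, 0, 0, 0],
    [0, 0, 0, 0, 0, 0],
  ],
)

```text
t: 7.95
eef_pos: [0.5097, 0.0966, 0.3332]
ee_rot: [-3.139, -0.003, -3.14]
force: [-0.3, 0.4, 1.2]
width: 0.0604
```

Call:
move_arm(
  deltas=[
    [0, 0, 0, 0, 0, 0],
    [0, 0, 0, 0, 0, 0],
    [0, 0, 0, 0, 0, 0],
    [0, 0, 0, 0, 0, 0],
    [0, 0, 0, 0, 0, 0],
  ],
  claw=255,
  squeeze=15,
)

```text
t: 8.37
eef_pos: [0.5095, 0.0969, 0.335]
ee_rot: [3.141, 0.001, -3.14]
force: [0.4, 0.7, -0.6]
width: 0.0321
```

Call:
move_arm(
  deltas=[
    [0, 0, 0, 0, 0, 0],
    [0, 0, 0, 0, 0, 0],
    [0, 0, 0, 0, 0, 0],
    [0, 0, 0, 0, 0, 0],
    [0, 0, 0, 0, 0, 0],
  ],
)

```text
t: 8.78
eef_pos: [0.5094, 0.0969, 0.3341]
ee_rot: [3.141, 0.0, -3.14]
force: [-1.1, 1.5, -0.3]
width: 0.0114
```

```bash
python3 - <<'E'
import numpy as np
d=np.pi/180
def P(t):
    f=.2*t*d;t=t*d
    return np.array([-135*np.cos(t)+46*np.sin(t)+159.3*np.sin(f),135*np.sin(t)+46*np.cos(t)+159.3*np.cos(f)])
for t in range(0,105,5): print(t,(P(t+5)-P(t)).round(1),P(t).round(0)+[231.9,128.5])
E
```

```text
0 [ 7.3 11.6] [ 96.9 333.5]
5 [ 8.3 11.1] [103.9 345.5]
10 [ 9.2 10.5] [112.9 356.5]
15 [10.1  9.9] [121.9 366.5]
20 [11.   9.1] [131.9 376.5]
25 [11.8  8.3] [142.9 385.5]
30 [12.5  7.5] [154.9 394.5]
35 [13.1  6.5] [166.9 401.5]
40 [13.7  5.6] [179.9 408.5]
45 [14.1  4.5] [193.9 413.5]
50 [14.5  3.5] [207.9 418.5]
55 [14.8  2.4] [222.9 421.5]
60 [15.   1.3] [236.9 424.5]
65 [15.1  0.2] [251.9 425.5]
70 [15.1 -1. ] [267.9 425.5]
75 [15.  -2.1] [282.9 424.5]
80 [14.9 -3.2] [297.9 422.5]
85 [14.6 -4.3] [312.9 419.5]
90 [14.2 -5.4] [326.9 415.5]
95 [13.8 -6.4] [340.9 409.5]
100 [13.2 -7.4] [354.9 403.5]
```

Call:
move_arm(
  deltas=[
    [0, 0, 0, 0, 0, 0],
    [0, 0, 0, 0, 0, 0],
    [0, 0, 0, 0, 0, 0],
    [0, 0, 0, 0, 0, 0],
    [0, 0, 3, 0, 0, 0],
  ],
  squeeze=30,
)

```text
t: 9.2
eef_pos: [0.5094, 0.0973, 0.3363]
ee_rot: [3.14, -0.0, -3.14]
force: [2.0, 9.8, -10.4]
width: 0.011
```

Call:
move_arm(
  deltas=[
    [0, 8, 9, -1, 0, 0],
    [0, 8, 11, -1, 0, 0],
    [0, 9, 10.5, -1, 0, 0],
    [0, 10, 10, -1, 0, 0],
    [0, 11, 9, -1, 0, 0],
  ],
)

```text
t: 9.62
eef_pos: [0.5096, 0.1426, 0.3866]
ee_rot: [-3.052, -0.0, -3.14]
force: [6.4, -3.8, -7.9]
width: 0.0112
```

Lifting at the expected force, on the arc.

Call:
move_arm(
  deltas=[
    [0, 12, 8.5, -1, 0, 0],
    [0, 12.5, 7.5, -1, 0, 0],
    [0, 13, 6.5, -1, 0, 0],
    [0, 13.5, 5.5, -1, 0, 0],
    [0, 14, 4.5, -1, 0, 0],
  ],
)

```text
t: 10.03
eef_pos: [0.5098, 0.2068, 0.4203]
ee_rot: [-2.962, 0.001, -3.14]
force: [4.2, -8.0, 1.6]
width: 0.011
```

Call:
move_arm(
  deltas=[
    [0, 14.5, 3.5, -1, 0, 0],
    [0, 15, 2.5, -1, 0, 0],
    [0, 15, 1.5, -1, 0, 0],
    [0, 15, 0, -1, 0, 0],
    [0, 15, -1, -1, 0, 0],
  ],
)

```text
t: 10.45
eef_pos: [0.5101, 0.2816, 0.4282]
ee_rot: [-2.876, 0.003, -3.14]
force: [5.1, -5.6, 7.5]
width: 0.0109
```

Call:
move_arm(
  deltas=[
    [0, 15, -2, -1, 0, 0],
    [0, 15, -3, -1, 0, 0],
    [0, 14.5, -4.5, -1, 0, 0],
    [0, 14, -5.5, -1, 0, 0],
    [0, 14, -6.5, -1, 0, 0],
  ],
)

```text
t: 10.87
eef_pos: [0.5104, 0.355, 0.406]
ee_rot: [-2.791, 0.003, -3.139]
force: [5.3, -2.3, 6.8]
width: 0.0108
```

```bash
python3 - <<'E'
from h import *
s=arm.get_state();print(s["eef_pos"],s["ee_rot"],s["force"],s["q"].round(2))
b=Rn.from_euler("xyz",s["ee_rot"]).as_matrix()[:,2]; g=s["eef_pos"]+.1593*b
print("grasp",g,"theta",np.degrees(np.arctan2(g[2]-.13,-(g[1]-.2319))-np.arctan2(46,135)))
f=arm.grab_frame("scene")[:,:,::-1][80:260,200:440]
cv2.imwrite("pics/s4c.png",cv2.resize(f,(800,600),interpolation=cv2.INTER_CUBIC))
E
```

```text
[0.51041842 0.35503241 0.40602378] [-2.79082157e+00  3.02055333e-03 -3.13937060e+00] [ 5.32270428 -2.32697153  6.80148303] [ 0.98  0.34 -0.11  0.2  -1.41 -2.61]
grasp [0.51099192 0.30029456 0.25642455] theta 99.59692559885201
```

View pics/s4c.png

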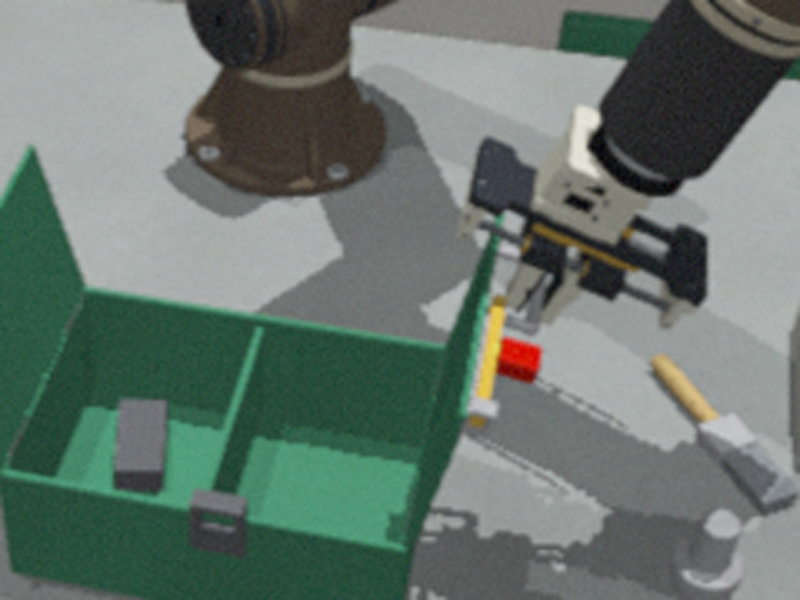

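The picture shows the passive leaf past upright (about 100°), with knob and handle on its outer face and the compartment clear. Releasing with a small opening and withdrawing along the tool axis.

Call:
move_arm(
  deltas=[
    [0, 0, 0, 0, 0, 0],
    [0, 0, 0, 0, 0, 0],
    [0, 0, 0, 0, 0, 0],
    [0, 2, 5, 0, 0, 0],
    [0, 4, 10, 0, 0, 0],
  ],
  claw=190,
)

```text
t: 11.33
eef_pos: [0.5092, 0.3601, 0.4187]
ee_rot: [-2.791, -0.002, -3.141]
force: [0.2, 0.5, 0.4]
width: 0.022
```

Call:
move_arm(
  deltas=[
    [0, 8, 20, 0, 0, 0],
    [0, 10, 28, 0, 0, 0],
    [0, 10, 30, 0, 0, 0],
    [0, 10, 30, 0, 0, 0],
    [0, 0, 20, 0, 0, 0],
  ],
)

```text
t: 11.75
eef_pos: [0.5092, 0.3998, 0.5513]
ee_rot: [-2.795, 0.002, -3.139]
force: [-0.1, -0.7, 0.8]
width: 0.0226
```

```bash
python3 - <<'E'
from h import *
for n in("top","scene"):
    f=arm.grab_frame(n); cv2.imwrite(f"pics/{n}5.png",f[:,:,::-1])
    h=cv2.cvtColor(f,cv2.COLOR_RGB2HSV)
    for d in arm.masks_of("offcut_center",n):
        m=d["pixels"].astype(np.uint8); r=cv2.minAreaRect(cv2.findNonZero(m)); print(n,round(d["score"],2),np.round(d["xy"],1),m.sum(),r,"sat",h[...,1][m>0].mean().round(),ray(n,r[0],.032).round(4))
        b=[ray(n,q,.032)[:2]*1000 for q in cv2.boxPoints(r)]; print(np.round(b).tolist())
    print([(d["score"],d["xy"],ray(n,d["xy"],.016).round(4).tolist()) for d in arm.spot_point("offcut_center",n)])
    print([(d["score"],d["xy"]) for d in arm.spot_point("door_handle",n)])
def hd(t):
    t=np.radians(t); return c2w([.5673,.0666,-.005],[-.06,.165-.135*np.cos(t)+.046*np.sin(t),.13+.135*np.sin(t)+.046*np.cos(t)])
for n in("top","scene"): print(n,[(t,proj(n,hd(t)).round(1).tolist()) for t in(85,92,100,108)])
print(arm.get_state()["eef_pos"])
E
```

```text
top 0.78 [342.8 216.9] 297 ((340.7758483886719, 217.81036376953125), (11.327415466308594, 26.925825119018555), 21.801406860351562) sat 1.0 [ 0.411  -0.3181  0.032 ]
[[368.0, -276.0], [471.0, -318.0], [454.0, -361.0], [352.0, -318.0]]
top 0.57 [379.1 223.8] 280 ((378.4175720214844, 221.18557739257812), (28.531227111816406, 9.95039176940918), 23.962491989135742) sat 186.0 [ 0.3989 -0.4706  0.032 ]
[[403.0, -410.0], [440.0, -427.0], [395.0, -531.0], [358.0, -514.0]]
[(0.87, [376.9, 220.5], [0.4023, -0.4695, 0.016]), (0.84, [341.8, 218.2], [0.4101, -0.3257, 0.016])]
[(0.76, [176.9, 185.1])]
scene 0.98 [169.3 174.7] 388 ((166.94000244140625, 174.4199981689453), (14.600000381469727, 29.40000343322754), 53.13010025024414) sat 9.0 [ 0.4296 -0.3139  0.032 ]
[[456.0, -361.0], [354.0, -317.0], [403.0, -267.0], [501.0, -311.0]]
scene 0.87 [127.7 164.7] 406 ((128.1764678955078, 163.7058868408203), (31.89873695373535, 14.405879974365234), 30.963754653930664) sat 243.0 [ 0.4091 -0.4637  0.032 ]
[[413.0, -527.0], [346.0, -531.0], [405.0, -401.0], [468.0, -400.0]]
[(0.85, [170.6, 173.9], [0.4084, -0.3116, 0.016]), (0.82, [127.7, 165.1], [0.4, -0.4732, 0.016])]
[(0.91, [361.8, 169.6]), (0.66, [414.5, 209.7])]
top [(85, [[187.2, 185.1]]), (92, [[182.8, 185.3]]), (100, [[178.2, 185.5]]), (108, [[174.2, 185.8]])]
scene [(85, [[348.0, 161.8]]), (92, [[354.1, 164.2]]), (100, [[360.5, 167.6]]), (108, [[366.3, 171.7]])]
[0.50933133 0.39866307 0.54630904]
```

The door stays at about 100° (networks agree in both views) with the arm off it. The offcut centre is at about (0.411, -0.319), its long axis 22° clockwise of x. Travelling there high, over both doors.

Call:
move_arm(
  deltas=[
    [0, 0, 0, 5, 0, 0],
    [0, 0, 0, 5, 0, 0],
    [0, 0, 0, 5, 0, 0],
    [0, 0, 0, 5, 0, 0],
    [0, 0, 0, 0, 0, 0],
  ],
  claw=70,
)

```text
t: 12.57
eef_pos: [0.5094, 0.3977, 0.5484]
ee_rot: [3.136, 0.001, -3.141]
force: [0.8, 0.9, 0.9]
width: 0.0498
```

Call:
move_arm(
  deltas=[
    [-5, -36, 0, 0, 0, -1.1],
    [-5, -36, 0, 0, 0, -1.1],
    [-5, -36, 0, 0, 0, -1.1],
    [-5, -36, 0, 0, 0, -1.1],
    [-5, -36, 0, 0, 0, -1.1],
  ],
)

```text
t: 12.98
eef_pos: [0.4839, 0.2172, 0.5465]
ee_rot: [-3.137, -0.001, 3.047]
force: [0.6, 0.4, 0.6]
width: 0.0634
```

Call:
move_arm(
  deltas=[
    [-5, -36, 0, 0, 0, -1.1],
    [-5, -36, 0, 0, 0, -1.1],
    [-5, -36, 0, 0, 0, -1.1],
    [-5, -36, 0, 0, 0, -1.1],
    [-5, -36, 0, 0, 0, -1.1],
  ],
)

```text
t: 13.4
eef_pos: [0.4586, 0.0371, 0.5469]
ee_rot: [-3.138, -0.001, 2.951]
force: [1.1, -0.0, -0.4]
width: 0.0635
```

Call:
move_arm(
  deltas=[
    [-5, -36, 0, 0, 0, -1.1],
    [-5, -36, 0, 0, 0, -1.1],
    [-5, -36, 0, 0, 0, -1.1],
    [-5, -36, 0, 0, 0, -1.1],
    [-5, -36, 0, 0, 0, -1.1],
  ],
)

```text
t: 13.82
eef_pos: [0.4334, -0.1429, 0.547]
ee_rot: [-3.139, -0.002, 2.855]
force: [1.1, -0.2, 0.6]
width: 0.0636
```

Call:
move_arm(
  deltas=[
    [-5, -36, 0, 0, 0, -1.1],
    [-5, -36, 0, 0, 0, -1.1],
    [-5, -36, 0, 0, 0, -1.1],
    [-5, -36, 0, 0, 0, -1.1],
    [-4, -34, 0, 0, 0, -1.1],
  ],
)

```text
t: 14.23
eef_pos: [0.4094, -0.3212, 0.5467]
ee_rot: [-3.139, -0.003, 2.759]
force: [1.5, 0.0, -0.2]
width: 0.0634
```

Call:
move_arm(
  deltas=[
    [1, 1, -40, 0, 0, 0],
    [0, 0, -40, 0, 0, 0],
    [0, 0, -40, 0, 0, 0],
    [0, 0, -40, 0, 0, 0],
    [0, 0, -40, 0, 0, 0],
  ],
)

```text
t: 14.65
eef_pos: [0.4105, -0.3182, 0.3451]
ee_rot: [-3.14, -0.003, 2.76]
force: [1.4, 0.0, -0.5]
width: 0.0635
```

Call:
move_arm(
  deltas=[
    [0, 0, -40, 0, 0, 0],
    [0, 0, -35, 0, 0, 0],
    [0, 0, -15, 0, 0, 0],
    [0, 0, 0, 0, 0, 0],
    [0, 0, 0, 0, 0, 0],
  ],
)

```text
t: 15.07
eef_pos: [0.4113, -0.3181, 0.2564]
ee_rot: [-3.14, -0.004, 2.761]
force: [0.5, 0.6, 0.4]
width: 0.0633
```

```bash
python3 - <<'E'
from h import *
s=arm.get_state();print(s["eef_pos"],s["ee_rot"])
f=arm.grab_frame("scene")[:,:,::-1]; t=arm.grab_frame("top")[:,:,::-1]
cv2.imwrite("pics/s6c.png",np.hstack([cv2.resize(i,(400,300),interpolation=cv2.INTER_CUBIC) for i in(f[125:215,110:230],t[165:255,290:410])]))
E
```

```text
[ 0.41131478 -0.31814977  0.25640275] [-3.14002126 -0.00438982  2.76074735]
```

View pics/s6c.png

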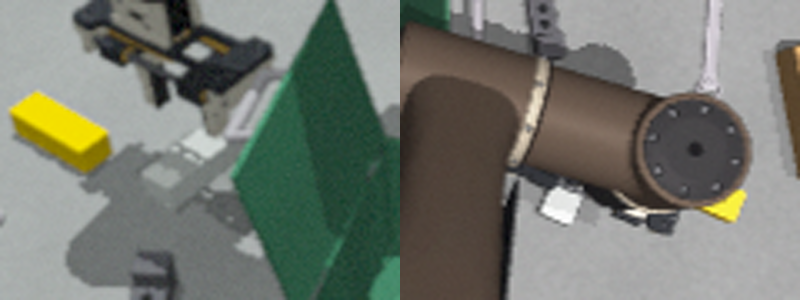

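The fingers hang on both sides of the bar (crop about (155, 95) and (215, 115), bar end at (205, 140)). Descending further while watching the force.

Call:
move_arm(
  deltas=[
    [0, 0, -20, 0, 0, 0],
    [0, 0, -15, 0, 0, 0],
    [0, 0, -5, 0, 0, 0],
    [0, 0, 0, 0, 0, 0],
    [0, 0, 0, 0, 0, 0],
  ],
)

```text
t: 15.58
eef_pos: [0.4119, -0.3184, 0.2184]
ee_rot: [-3.141, 0.001, 2.76]
force: [0.2, -0.5, 0.1]
width: 0.0634
```

Call:
move_arm(
  deltas=[
    [0, 0, -12, 0, 0, 0],
    [0, 0, -10, 0, 0, 0],
    [0, 0, -7, 0, 0, 0],
    [0, 0, 0, 0, 0, 0],
    [0, 0, 0, 0, 0, 0],
  ],
)

```text
t: 16.0
eef_pos: [0.4113, -0.3182, 0.188]
ee_rot: [-3.141, -0.001, 2.76]
force: [-0.6, 0.2, 0.8]
width: 0.0633
```

Call:
move_arm(
  deltas=[
    [0, 0, 0, 0, 0, 0],
    [0, 0, 0, 0, 0, 0],
    [0, 0, 0, 0, 0, 0],
    [0, 0, 0, 0, 0, 0],
    [0, 0, 0, 0, 0, 0],
  ],
  claw=255,
  squeeze=30,
)

```text
t: 16.42
eef_pos: [0.4115, -0.3183, 0.1885]
ee_rot: [-3.141, 0.001, 2.76]
force: [-0.1, -0.3, 1.7]
width: 0.0396
```

Call:
move_arm(
  deltas=[
    [0, 0, 0, 0, 0, 0],
    [0, 0, 4, 0, 0, 0],
    [0, 0, 10, 0, 0, 0],
    [0, 0, 20, 0, 0, 0],
    [0, 0, 30, 0, 0, 0],
  ],
  squeeze=45,
)

```text
t: 16.83
eef_pos: [0.4101, -0.3175, 0.251]
ee_rot: [3.141, -0.006, 2.759]
force: [-0.1, 0.3, -3.1]
width: 0.0397
```

Call:
move_arm(
  deltas=[
    [0, 0, 35, 0, 0, 0],
    [0, 0, 38, 0, 0, 0],
    [0, 0, 38, 0, 0, 0],
    [0, 0, 38, 0, 0, 0],
    [0, 0, 38, 0, 0, 0],
  ],
)

```text
t: 17.25
eef_pos: [0.4103, -0.3176, 0.4415]
ee_rot: [3.141, -0.0, 2.76]
force: [0.2, -0.7, -4.4]
width: 0.0398
```

Call:
move_arm(
  deltas=[
    [0, 0, 38, 0, 0, 0],
    [0, 0, 38, 0, 0, 0],
    [0, 0, 35, 0, 0, 0],
    [0, 0, 0, 0, 0, 0],
    [0, 0, 0, 0, 0, 0],
  ],
)

```text
t: 17.67
eef_pos: [0.4108, -0.3178, 0.5524]
ee_rot: [3.141, 0.004, 2.76]
force: [-0.5, 0.4, -4.9]
width: 0.0396
```

Call:
move_arm(
  deltas=[
    [10, 29, 0, 0, 0, 7],
    [10, 29, 0, 0, 0, 7],
    [10, 29, 0, 0, 0, 7],
    [10, 29, 0, 0, 0, 7],
    [10, 29, 0, 0, 0, 7],
  ],
)

```text
t: 18.08
eef_pos: [0.4609, -0.1716, 0.5483]
ee_rot: [3.14, -0.003, -2.907]
force: [0.2, -0.5, -2.9]
width: 0.0397
```

Call:
move_arm(
  deltas=[
    [10, 29, 0, 0, 0, 7],
    [10, 29, 0, 0, 0, 7],
    [10, 29, 0, 0, 0, 7],
    [10, 29, 0, 0, 0, 7],
    [10, 29, 0, 0, 0, 7],
  ],
)

```text
t: 18.5
eef_pos: [0.5109, -0.0265, 0.5484]
ee_rot: [3.139, -0.002, -2.296]
force: [0.8, -0.7, -4.3]
width: 0.0397
```

Call:
move_arm(
  deltas=[
    [10, 29, 0, 0, 0, 7],
    [10, 29, 0, 0, 0, 7],
    [10, 29, 0, 0, 0, 7],
    [10, 29, 0, 0, 0, 7],
    [10, 29, 0, 0, 0, 7],
  ],
)

```text
t: 18.92
eef_pos: [0.561, 0.1184, 0.5481]
ee_rot: [3.138, -0.001, -1.685]
force: [0.7, -0.3, -4.7]
width: 0.0395
```

Call:
move_arm(
  deltas=[
    [7, 29, 0, 0, 0, 6.6],
    [0, 3, 0, 0, 0, 0],
    [0, 0, 0, 0, 0, 0],
    [0, 0, 0, 0, 0, 0],
    [0, 0, 0, 0, 0, 0],
  ],
)

```text
t: 19.33
eef_pos: [0.568, 0.1482, 0.5494]
ee_rot: [3.14, -0.001, -1.577]
force: [-0.3, 0.1, -3.9]
width: 0.0395
```

```bash
python3 - <<'E'
from h import *
s=arm.get_state();print(s["eef_pos"],s["ee_rot"],s["width"],s["q"].round(2))
f=arm.grab_frame("scene")[:,:,::-1]; t=arm.grab_frame("top")[:,:,::-1]
cv2.imwrite("pics/s7c.png",np.hstack([cv2.resize(i,(400,300),interpolation=cv2.INTER_CUBIC) for i in(f[95:245,190:390],t[115:235,160:320])]))
print([(d["score"],d["xy"]) for d in arm.spot_point("offcut_center","scene")],[(d["score"],d["xy"]) for d in arm.spot_point("door_handle","scene")])
print(proj("scene",[s["eef_pos"]-[0,0,.17]]))
# chest rim corners and divider check in the fit
p=[.5673,.0666,-.005]
print(proj("scene",c2w(p,[[-.12,.17,.13],[.12,.17,.13],[.12,0,.122],[-.12,0,.122],[.12,-.17,.13]])).round(1).tolist())
E
```

```text
[0.56800635 0.14820502 0.54940836] [ 3.14013909e+00 -7.19396628e-04 -1.57693897e+00] 0.0395204714168932 [ 0.59  0.16  0.06 -0.   -1.48 -0.59]
[(0.69, [302.5, 138.4]), (0.64, [128.4, 164.3])] [(0.69, [364.6, 169.2])]
[[302.50988399 135.7256811 ]]
[[334.6, 182.9], [322.3, 244.5], [259.0, 234.7], [278.2, 175.7], [198.7, 221.5]]
```

View pics/s7c.png

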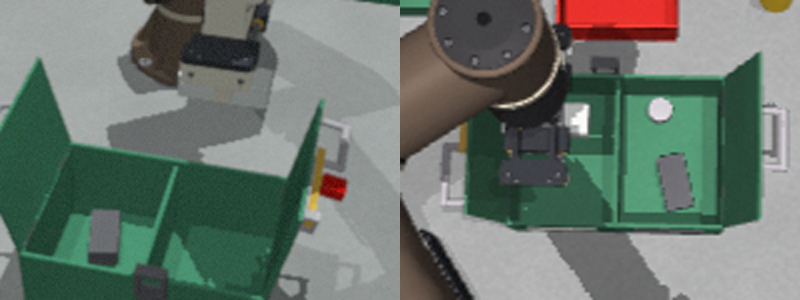

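The silver offcut is in the grip above the aluminium compartment (crop top (575, 120)) and both doors are open. The forearm is offset from the tool, so before descending I check the wrist against the open door.

```bash
python3 - <<'E'
from h import *
f=arm.grab_frame("scene")[:,:,::-1]
cv2.imwrite("pics/s8.png",cv2.resize(f,(800,600),interpolation=cv2.INTER_CUBIC))
E
```

```text
(no output)
```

View pics/s8.png

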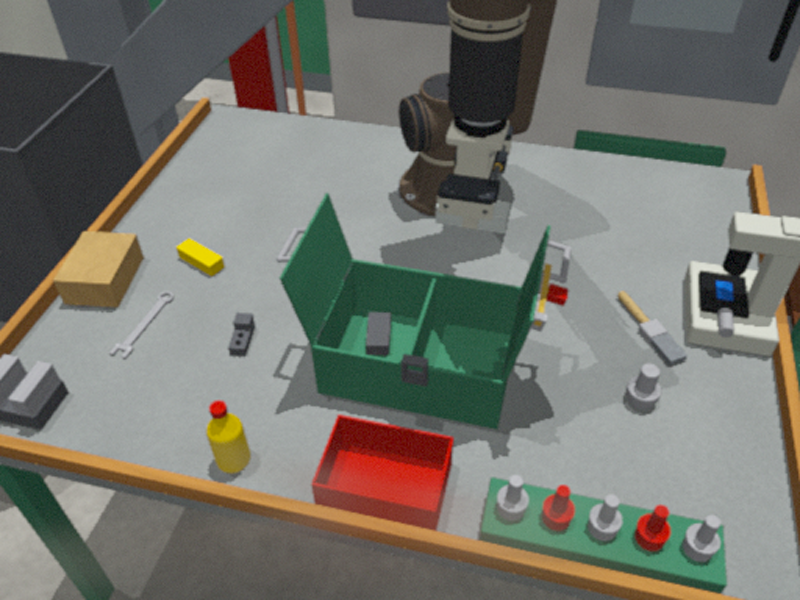

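From the recorded joint poses the wrist cross-link sits about 0.16 m or more above the flange, so it clears the 0.29 m door top. I descend in stages.

Call:
move_arm(
  deltas=[
    [0, 0, -35, 0, 0, 0],
    [0, 1, -35, 0, 0, 0],
    [0, 0, -35, 0, 0, 0],
    [0, 0, -35, 0, 0, 0],
    [0, 0, -25, 0, 0, 0],
  ],
)

```text
t: 20.0
eef_pos: [0.5675, 0.1491, 0.3823]
ee_rot: [3.139, -0.001, -1.577]
force: [-0.3, -0.5, -4.1]
width: 0.0393
```

Call:
move_arm(
  deltas=[
    [0, 0, -30, 0, 0, 0],
    [0, 0, -30, 0, 0, 0],
    [0, 0, -25, 0, 0, 0],
    [0, 0, -15, 0, 0, 0],
    [0, 0, 0, 0, 0, 0],
  ],
)

```text
t: 20.42
eef_pos: [0.5672, 0.1489, 0.2815]
ee_rot: [3.136, -0.003, -1.577]
force: [-0.4, -1.1, -4.5]
width: 0.0396
```

```bash
python3 - <<'E'
from h import *
s=arm.get_state();print(s["eef_pos"],s["ee_rot"],s["force"],s["q"].round(2))
f=arm.grab_frame("scene")[:,:,::-1]; t=arm.grab_frame("top")[:,:,::-1]
cv2.imwrite("pics/s9c.png",np.hstack([cv2.resize(i,(400,400),interpolation=cv2.INTER_CUBIC) for i in(f[110:250,230:370],t[115:235,180:300])]))
E
```

```text
[0.5672271  0.14888943 0.28154471] [ 3.13609243e+00 -2.71247732e-03 -1.57711049e+00] [-0.41577552 -1.07020881 -4.4943282 ] [ 0.59  0.32 -0.34 -0.   -0.91 -0.6 ]
```

View pics/s9c.png

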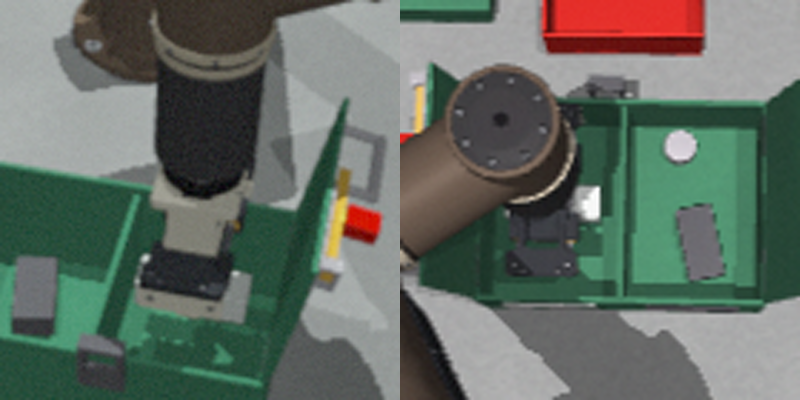

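The offcut is above the aluminium side, the gripper body lies inside both x walls (top crop, near end at row 280 against the rim at row 298), and the wrist is well clear of the door.

Call:
move_arm(
  deltas=[
    [0, 0, -15, 0, 0, 0],
    [0, 0, -12, 0, 0, 0],
    [0, 0, -10, 0, 0, 0],
    [0, 0, -8, 0, 0, 0],
    [0, 0, 0, 0, 0, 0],
  ],
)

```text
t: 20.93
eef_pos: [0.5682, 0.1497, 0.2395]
ee_rot: [3.141, -0.0, -1.576]
force: [-1.0, 0.3, -4.7]
width: 0.0399
```

Call:
move_arm(
  deltas=[
    [0, 0, -6, 0, 0, 0],
    [0, 0, -6, 0, 0, 0],
    [0, 0, -5, 0, 0, 0],
    [0, 0, -4, 0, 0, 0],
    [0, 0, 0, 0, 0, 0],
  ],
)

```text
t: 21.35
eef_pos: [0.5681, 0.1497, 0.2182]
ee_rot: [3.14, -0.001, -1.576]
force: [-0.8, 0.5, -4.2]
width: 0.0401
```

Call:
move_arm(
  deltas=[
    [0, 0, -6, 0, 0, 0],
    [0, 0, -6, 0, 0, 0],
    [0, 0, -5, 0, 0, 0],
    [0, 0, -3, 0, 0, 0],
    [0, 0, 0, 0, 0, 0],
  ],
)

```text
t: 21.77
eef_pos: [0.5681, 0.1497, 0.1981]
ee_rot: [3.14, -0.001, -1.576]
force: [0.1, -0.3, -3.8]
width: 0.0398
```

Call:
move_arm(
  deltas=[
    [0, 0, -2, 0, 0, 0],
    [0, 0, -1, 0, 0, 0],
    [0, 0, 0, 0, 0, 0],
    [0, 0, 0, 0, 0, 0],
    [0, 0, 0, 0, 0, 0],
  ],
)

```text
t: 22.18
eef_pos: [0.5685, 0.1499, 0.1963]
ee_rot: [-3.141, 0.0, -1.576]
force: [-0.1, -0.1, -3.9]
width: 0.0394
```

Call:
move_arm(
  deltas=[
    [0, 0, 0, 0, 0, 0],
    [0, 0, 0, 0, 0, 0],
    [0, 0, 0, 0, 0, 0],
    [0, 0, 0, 0, 0, 0],
    [0, 0, 0, 0, 0, 0],
  ],
  claw=90,
)

```text
t: 22.6
eef_pos: [0.5685, 0.1499, 0.1964]
ee_rot: [-3.141, 0.0, -1.576]
force: [-0.1, -0.2, -0.1]
width: 0.0563
```

Call:
move_arm(
  deltas=[
    [0, 0, 5, 0, 0, 0],
    [0, 0, 12, 0, 0, 0],
    [0, 0, 20, 0, 0, 0],
    [0, 0, 30, 0, 0, 0],
    [0, 0, 30, 0, 0, 0],
  ],
)

```text
t: 23.02
eef_pos: [0.5681, 0.1496, 0.2939]
ee_rot: [3.14, -0.001, -1.576]
force: [0.9, 0.7, -0.3]
width: 0.0569
```

Call:
move_arm(
  deltas=[
    [0, 0, 38, 0, 0, 0],
    [0, 0, 38, 0, 0, 0],
    [0, 0, 38, 0, 0, 0],
    [0, 0, 38, 0, 0, 0],
    [0, 0, 38, 0, 0, 0],
  ],
)

```text
t: 23.43
eef_pos: [0.5677, 0.1494, 0.4859]
ee_rot: [-3.141, 0.0, -1.576]
force: [0.8, 0.9, -0.4]
width: 0.0567
```

Call:
move_arm(
  deltas=[
    [0, 0, 38, 0, 0, 0],
    [0, 0, 25, 0, 0, 0],
    [-20, -30, 0, 0, 0, 0],
    [-20, -30, 0, 0, 0, 0],
    [-20, -30, 0, 0, 0, 0],
  ],
)

```text
t: 23.85
eef_pos: [0.5074, 0.0591, 0.5466]
ee_rot: [-3.141, 0.0, -1.575]
force: [0.8, -0.0, 0.2]
width: 0.0569
```

Call:
move_arm(
  deltas=[
    [-10, -35, 0, 0, 0, 0],
    [-10, -35, 0, 0, 0, 0],
    [-10, -35, 0, 0, 0, 0],
    [0, -35, 0, 0, 0, 0],
    [0, -35, 0, 0, 0, 0],
  ],
)

```text
t: 24.27
eef_pos: [0.4769, -0.1168, 0.5474]
ee_rot: [-3.139, 0.0, -1.575]
force: [1.4, 0.7, 0.1]
width: 0.0565
```

```bash
python3 - <<'E'
from h import *
s=arm.get_state();print(s["eef_pos"],s["force"])
f=arm.grab_frame("scene")[:,:,::-1]; t=arm.grab_frame("top")[:,:,::-1]
for n in("scene","top"):
    print([(d["score"],d["xy"],ray(n,d["xy"],.022).round(3).tolist()) for d in arm.spot_point("offcut_center",n)],[(d["score"],d["xy"]) for d in arm.spot_point("door_handle",n)],[(d["score"],d["xy"]) for d in arm.spot_point("bolt_knob",n)],[(d["score"],d["xy"]) for d in arm.spot_point("chuck_jaw",n)])
cv2.imwrite("pics/s10.png",np.hstack([cv2.resize(i,(400,400),interpolation=cv2.INTER_CUBIC) for i in(f[80:290,170:380],t[95:285,170:360])]))
E
```

```text
[ 0.47685622 -0.11676293  0.54737657] [1.4258368  0.69346764 0.0837526 ]
[(0.66, [128.8, 163.9], [0.399, -0.468, 0.022]), (0.56, [299.9, 234.2], [0.575, 0.162, 0.022])] [(0.78, [360.0, 168.9])] [(0.8, [356.3, 187.0])] [(0.66, [298.0, 231.4]), (0.65, [157.5, 218.2]), (0.64, [196.1, 144.9])]
[(0.6, [378.2, 220.2], [0.403, -0.473, 0.022])] [(0.65, [177.8, 182.5])] [(0.73, [177.1, 159.2])] []
```

View pics/s10.png

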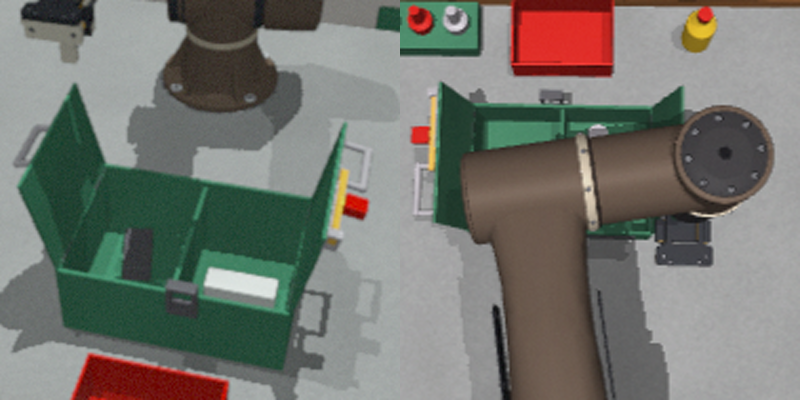

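The silver offcut lies flat on the aluminium compartment floor (scene crop (240, 285), full image about (297, 231)). The passive door stands open past upright with its bolt withdrawn, and the arm is clear of everything. Handing in.

```bash
python3 -c "
from station import arm
print(arm.get_state()['t'],arm.job_done())"
```

```text
the job is handed in; nothing more can be done
24.7667 None
```

The job is done and handed in at 24.8 s. The bolt is back, the passive door is open past upright, and the aluminium offcut is in the compartment beneath it.

- **Bolt:** I pulled it about 33 mm by the red knob until it met its stop at 15 N. The picture then showed the knob within 1 px of its predicted fully withdrawn place.
- **Door:** I lifted it by the bar handle to about 100°. It was still there after I let go, and again in the last look.
- **Offcut:** I set it down gently from 1–2 mm above the floor. The last scene picture shows it lying flat in the aluminium compartment at about (0.575, 0.162). The arm was raised clear, reading about 1.6 N with nothing touching.

**Checks that failed or disagreed:**
- The offcut's long side lay about 68° from the world y axis, not within the stated 0.6 rad. I chose it by its silver colour and its place beside the jaw. The only other loose bar was yellow brass.
- In the last look, the top camera's view of the compartment was blocked by the arm, so only the scene camera confirms the placing.
- In the same look, the network also reported a "chuck jaw" on the offcut, which is a false hit. It found the real jaw within 3 px of its first position in the scene camera. I did not check the other loose tools again.

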